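Make up the titration and weighing kits

ROBOT

A 7-joint arm with a two-finger parallel gripper is mounted at the origin on the work surface. World frame = base frame: x ahead of the robot, y to its left, z up, the work surface at z = 0. Lengths are in m, angles in rad, forces in N, time in s.
With the tool pointing down it reaches from about 0.4 to 0.925 m from the base axis. Payload 4.1 kg.
Tool frame: the origin (TCP) lies at the centre of the arm's flange, where the gripper is bolted on; the fingertips stand 173 mm ahead of it and the grasp point (between the pads) lies 155 mm ahead of it; z points along the fingers, x is the direction in which the jaws open and shut, and the axes are right-handed (so a half turn about z gives the same grasp; the last joint's range is limited). The gripper opens to 85 mm and grips with 20 to 120 N. Pads are 22 mm wide; open, the fingers measure 114 mm over their backs; the gripper's body (76 mm by 85 mm) begins 54 mm behind the grasp point. The pads swing forward as they close: fully open they stand 13 mm farther back than shut.
Start: joints at [1.107, 0.398, 0.045, 1.537, -0.019, 1.207, -0.051], TCP at [0.232, -0.607, 0.405] pointing down, gripper open.
Joint ranges: [-2.82, 2.82], [-0.49, 2.23], [-1.37, 1.46], [0, 2.46], [-1.36, 4.5], [0.23, 2], [-2.94, 2.94]. Speed limits (rad/s): [2.57, 2.57, 3.14, 3.14, 3.14, 3.14, 3.14].

INTERFACE

Orientations are given as a unit quaternion [w, x, y, z].
In Python, from workcell import read_state, read_camera, close_job gives the robot as it stands.
- The arm moves only by the shell command python3 -m crank 'ROWS'. ROWS is JSON, a list of rows, each an object with "translation": the shift along the tool's x, y, z in m, a list of three; "twist": the turn, a rotation vector about the tool's x, y, z in degrees, a list of three; "fingers": the finger opening in m, from 0 to 0.0854. In form: [{"translation": [x, y, z], "twist": [ax, ay, az], "fingers": fingers}, ...]. A call has 1 to 20 rows; each row is the pose to reach, as a shift and turn from the pose commanded when the call began, along the tool's axes at that moment; what a row does not reach only later rows make up. A row lasts 1/10 s, in which the tool goes at most 50 mm and 8.59 degrees, less where a joint would pass 70% of its speed; a pose out of reach is approached as far as the arm can. A call with a gripper value outside its range is refused whole. The fingers move at their own pace and stop on an object; the grip force is fixed at half the most. Time passes only in rows, so rows that repeat a pose let the fingers close. It gives the time, the measured TCP pose, the force and the opening at its end, in the units of the state.
- read_state(): the state, without advancing time (a new reading comes with each control period).
- read_camera(name): name is "side" or "top" or "wrist"; returns a dict with "frame" (400x640x3 uint8, red, green, blue), "z_map" (400x640 float32, m along the optical axis (not along the pixel's ray), 0 where there is no reading), "intrinsics" (3x3 intrinsics, pixels), "pose" (4x4, takes a point from camera to world coordinates). Camera axes: x right, y up, looking along -z (the intrinsics and any distortion apply to the point x, -y, -z); pixel columns grow to the right and rows downward; lengths in m; the calibration is good to about 2 mm. A picture is of the moment at which its call begins.
- close_job(): hands the job in, once; it reports no verdict.
The state is a dict: "clock": time; "joint_positions": joint angles; "qvel": joint speeds; "joint_efforts": joint torques, N m; "tcp_pos": TCP position; "tool_rot": TCP orientation; "ft_force": force on the tool from outside, world axes, zero at the start; "wrist_torque": the same for the moment, N m; "width": finger opening in m.
Only numpy, scipy, OpenCV 4.12 (cv2) and the standard library are available. Lean on these libraries where they do the work, as an engineer would, in place of code of your own. Each camera call takes 0.05 s, during which the arm holds its last target.

TASK

Make up two kits from the stock on the bench: stand the stoppered conical flask, the amber bottle with the white cap and the white pot with the green lid in the blue tray, and the brass weight and the red-lidded jar in the yellow tray, each upright on the tray's floor in a compartment of its own (any compartment). Leave the black-capped amber bottle and the blue-lidded pot standing where they are.

Things in the scene. Friction and masses are not known exactly. Their poses are not given: they have to be found in the camera images.
- blue_tray: blue plastic kit tray, open on top, 74 x 214 mm outside, 18 mm high, 4 mm walls and 4 mm floor, fixed to the bench; two 16 mm high cross walls divide it into three equal compartments, each 66 mm square inside. Origin at the centre of its underside, z up, long side along its y; compartment centres at y = -70, 0 and +70 mm. Empty at the start.
- yellow_tray: yellow plastic kit tray, open on top, 74 x 214 mm outside, 18 mm high, 4 mm walls and 4 mm floor, fixed to the bench; two 16 mm high cross walls divide it into three equal compartments, each 66 mm square inside. Origin at the centre of its underside, z up, long side along its y; compartment centres at y = -70, 0 and +70 mm. Empty at the start.
- flask: small conical flask of clear pale glass with a fast orange stopper: foot 50 mm in diameter and 12 mm high, narrowing to an upright neck 22 mm in diameter from 50 mm up (25 mm at the lip, 69 to 72 mm up), stopper 22 mm in diameter, top at 86 mm; about 70 g. Stands loose and upright on the bench; best taken by neck and stopper. Origin at the centre of its underside, z up.
- amber_white: round amber glass bottle with a white cap and a plain white label: body 44 mm in diameter and 60 mm high, then a shoulder to a 27 mm cap, 90 mm high in all; about 110 g. Stands loose and upright on the bench. Origin at the centre of its underside, z up.
- amber_black: round amber glass bottle with a black cap and a plain white label: body 44 mm in diameter and 60 mm high, then a shoulder to a 27 mm cap, 90 mm high in all; about 110 g. Stands loose and upright on the bench. Origin at the centre of its underside, z up. Not part of any kit.
- pot_green: round white plastic pot with a flat green lid: body 42 mm in diameter, lid 44 mm, 62 mm high in all, the lid fast on its top 14 mm; about 70 g. Stands loose and upright on the bench. Origin at the centre of its underside, z up.
- pot_blue: round white plastic pot with a flat blue lid: body 42 mm in diameter, lid 44 mm, 62 mm high in all, the lid fast on its top 14 mm; about 70 g. Stands loose and upright on the bench. Origin at the centre of its underside, z up. Not part of any kit.
- jar_red: round jar filled with beige tablets, with a plain white label band and a flat red lid: body 49 mm in diameter, lid 51 mm, 62 mm high in all, the lid fast on its top 14 mm; about 110 g. Stands loose and upright on the bench. Origin at the centre of its underside, z up.
- weight: solid brass balance weight: body 40 mm in diameter and 42 mm high, with a knob 24 mm in diameter on a 16 mm neck on top, 62 mm high in all; about 400 g. Stands loose and upright on the bench. Origin at the centre of its underside, z up.
Not all that is in view belongs to the job. Leave any pink look-alike of the pot_green alone. Leave any pink look-alike of the amber_black alone.

How it is judged:
By the outcome, as a careful person would: the job done as asked, in the order asked, and still so for the second after the job is handed in, with the robot touching nothing.
It also fails if it takes over 112 s, if anything falls off the work surface, if the arm or the gripper's body presses on something with over 40 N, if the wrist force passes 120 N, or if a joint passes its speed limit or range.

## Working session

There is one attempt and no reset: what is moved stays moved. The work goes in short steps, Python scripts to look and compute and a shell command to move; the robot and the scene stay as the last step left them, time stands still between calls to the robot, and variables do not carry over. Pictures are saved under pics/ and viewed, and the job is handed in when it is done.

```bash
mkdir -p pics; ls
python3 - <<'E'
from workcell import read_state, read_camera
import cv2,numpy as np
s=read_state()
for k,v in s.items(): print(k,np.round(v,4))
for n in ["top","side","wrist"]:
    c=read_camera(n); cv2.imwrite(f"pics/{n}0.png",c["frame"][:,:,::-1]); np.savez(f"pics/{n}0.npz",**c)
    print(n,np.round(c["intrinsics"],2).tolist(),np.round(c["pose"],4).tolist(),[k for k in c])
E
```

```text
pics
clock 0.0
joint_positions [ 1.107   0.3992  0.045   1.5379 -0.0187  1.2069 -0.0507]
qvel [ 0.0011  0.0016  0.0001 -0.0014 -0.0006  0.     -0.0002]
joint_efforts [-9.00000e-04 -4.75121e+01  1.36460e+00 -2.54223e+01  1.16000e-02
  9.50000e-03 -0.00000e+00]
tcp_pos [ 0.2318 -0.6069  0.4037]
tool_rot [-5.000e-04  8.237e-01 -5.671e-01 -9.000e-04]
ft_force [-0.1995  0.3381  0.797 ]
wrist_torque [ 0.0107 -0.0066 -0.0151]
width 0.0855
top [[515.38, 0.0, 316.75], [0.0, 515.38, 205.37], [0.0, 0.0, 1.0]] [[-0.0197, 0.9899, -0.1407, 0.41], [-0.9997, -0.0211, -0.0086, -0.0033], [-0.0114, 0.1405, 0.99, 1.2639], [0.0, 0.0, 0.0, 1.0]] ['frame', 'z_map', 'intrinsics', 'pose']
side [[441.54, 0.0, 320.61], [0.0, 441.54, 202.86], [0.0, 0.0, 1.0]] [[-0.9937, 0.0579, -0.0956, 0.4972], [-0.1116, -0.5628, 0.819, 0.7115], [-0.0064, 0.8246, 0.5657, 0.5256], [0.0, 0.0, 0.0, 1.0]] ['frame', 'z_map', 'intrinsics', 'pose']
wrist [[350.13, 0.0, 320.25], [0.0, 350.13, 201.85], [0.0, 0.0, 1.0]] [[0.3575, 0.8993, 0.252, 0.2955], [-0.9339, 0.3444, 0.0958, -0.5824], [-0.0006, -0.2696, 0.963, 0.373], [0.0, 0.0, 0.0, 1.0]] ['frame', 'z_map', 'intrinsics', 'pose']
```

View pics/top0.png

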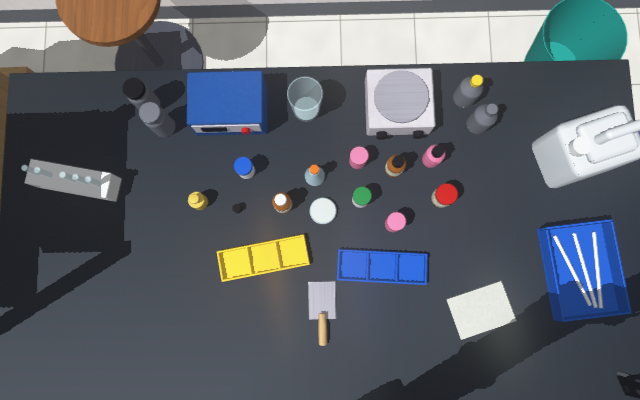

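View pics/side0.png

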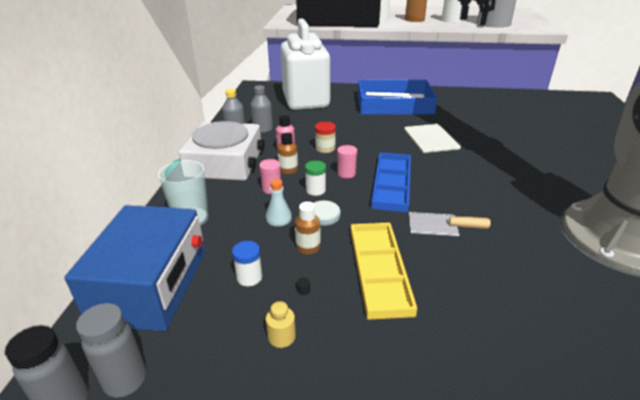

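View pics/wrist0.png

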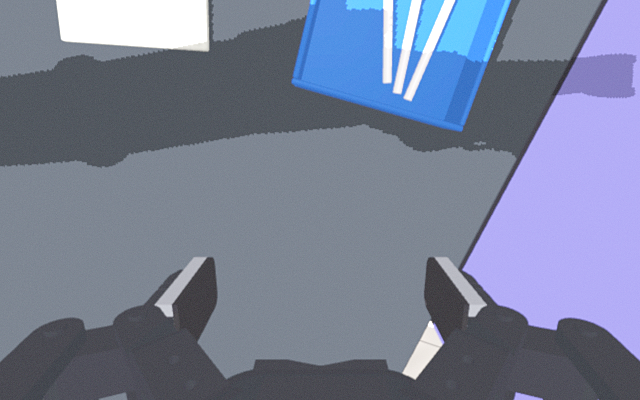

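The top view shows the yellow tray at (263,257) and the blue tray at (382,266). The targets are:
- weight (198,201)
- white-cap bottle (282,202)
- flask (315,173)
- green pot (362,196)
- red jar (446,194)

The pieces to leave are the blue pot (243,167), the black-cap bottle (396,163) and the pink ones at (359,157), (433,155) and (396,222). Next I measure.

```bash
cat > h.py <<'E'
import numpy as np,cv2
def load(f): return dict(np.load(f))
def ray(c,u,v,z):
    K=c["intrinsics"];P=c["pose"]
    d=np.array([(u-K[0,2])/K[0,0],-(v-K[1,2])/K[1,1],-1.0]); d=P[:3,:3]@d; o=P[:3,3]
    return (o+d*(z-o[2])/d[2])[:2]
def cloud(c):
    K=c["intrinsics"];P=c["pose"];z=c["z_map"];v,u=np.mgrid[:z.shape[0],:z.shape[1]]
    p=np.stack([(u-K[0,2])/K[0,0]*z,-(v-K[1,2])/K[1,1]*z,-z],-1)
    return p@P[:3,:3].T+P[:3,3]
def proj(c,p):
    K=c["intrinsics"];P=c["pose"];q=P[:3,:3].T@(np.array(p)-P[:3,3]);return K[0,2]-K[0,0]*q[0]/q[2],K[1,2]+K[1,1]*q[1]/q[2]
E
python3 - <<'E'
from h import *
R={"flask":((315,169),.086,(5,150,120),(20,255,255)),"aw":((281,199),.09,None,None),"ab":((397,160),.09,None,None),"green":((362,195),.062,(40,100,50),(85,255,255)),"blue":((243,165),.062,(100,150,80),(125,255,255)),"red":((447,190),.062,(170,120,80),(180,255,255)),"weight":((198,199),.062,(15,80,80),(35,255,255)),"pinkpot1":((359,156),.062,(140,50,80),(178,255,255)),"pinkbot":((434,152),.09,(140,50,80),(178,255,255)),"pinkpot2":((396,221),.062,(140,50,80),(178,255,255))}
for n in ["top","side"]:
    c=load(f"pics/{n}0.npz");w=cloud(c);print(n)
    hsv=cv2.cvtColor(c["frame"],cv2.COLOR_RGB2HSV)
    ref=load("pics/top0.npz")
    for k,(uv,z,lo,hi) in R.items():
        xy=ray(ref,*uv,z)
        near=(np.hypot(w[...,0]-xy[0],w[...,1]-xy[1])<.04)
        body=near&(w[...,2]>.008)
        top=near&(w[...,2]>z-.006)
        pts=w[top]
        print(k,"guess",np.round(xy,3),"maxz",round(w[...,2][body].max(),4),"n",top.sum(),"top mean",np.round(pts.mean(0),4),"mid",np.round((pts.min(0)+pts.max(0))/2,4)[:2], "ext",np.round(np.ptp(pts,axis=0),3)[:2])
c=load("pics/top0.npz");hsv=cv2.cvtColor(c["frame"],cv2.COLOR_RGB2HSV);w=cloud(c)
for k,lo,hi,roi in [("yellow",(20,120,120),(35,255,255),(215,235,312,282)),("bluetray",(100,150,60),(125,255,255),(335,245,432,290))]:
    m=cv2.inRange(hsv,lo,hi);mm=np.zeros_like(m);mm[roi[1]:roi[3],roi[0]:roi[2]]=m[roi[1]:roi[3],roi[0]:roi[2]]
    p=w[(mm>0)&(w[...,2]>.013)];P=np.array([ray(c,u,v,.018) for v,u in np.argwhere(mm>0)])
    for q in (p[:,:2],P):
        r=cv2.minAreaRect((q*1000).astype(np.float32));print(k,r)
big=cv2.resize(c["frame"][130:300,180:470],None,fx=2.75,fy=2.75,interpolation=2);cv2.imwrite("pics/zoom.png",big[:,:,::-1])
s=load("pics/side0.npz");big=cv2.resize(s["frame"][80:360,170:450],None,fx=2.1,fy=2.1,interpolation=2);cv2.imwrite("pics/zooms.png",big[:,:,::-1])
E
```

```text
top
flask guess [0.663 0.009] maxz 0.0931 n 68 top mean [0.6633 0.0121 0.0856] mid [0.6636 0.0117] ext [0.02  0.019]
aw guess [0.593 0.089] maxz 0.0954 n 107 top mean [0.593  0.0919 0.0902] mid [0.5927 0.0925] ext [0.026 0.026]
ab guess [ 0.679 -0.182] maxz 0.0947 n 103 top mean [ 0.6784 -0.1841  0.0895] mid [ 0.6784 -0.1845] ext [0.026 0.024]
green guess [ 0.603 -0.1  ] maxz 0.0687 n 258 top mean [ 0.6023 -0.0987  0.062 ] mid [ 0.6022 -0.099 ] ext [0.042 0.04 ]
blue guess [0.682 0.181] maxz 0.0678 n 262 top mean [0.6804 0.1825 0.0616] mid [0.6812 0.1823] ext [0.042 0.041]
red guess [ 0.611 -0.301] maxz 0.0672 n 362 top mean [ 0.6019 -0.2984  0.0617] mid [ 0.6018 -0.2993] ext [0.049 0.051]
weight guess [0.602 0.288] maxz 0.0661 n 79 top mean [0.6038 0.2981 0.0616] mid [0.6038 0.2989] ext [0.023 0.022]
pinkpot1 guess [ 0.698 -0.096] maxz 0.0683 n 253 top mean [ 0.6994 -0.0949  0.0617] mid [ 0.6991 -0.095 ] ext [0.042 0.041]
pinkbot guess [ 0.696 -0.269] maxz 0.0959 n 105 top mean [ 0.7004 -0.2777  0.0901] mid [ 0.7006 -0.2777] ext [0.027 0.025]
pinkpot2 guess [ 0.54  -0.178] maxz 0.06
[... 1008 characters left out ...]
.041 0.044]
pinkbot guess [ 0.696 -0.269] maxz 0.0923 n 64 top mean [ 0.7005 -0.2749  0.0891] mid [ 0.7013 -0.2765] ext [0.026 0.027]
pinkpot2 guess [ 0.54  -0.178] maxz 0.0653 n 183 top mean [ 0.5402 -0.1729  0.0618] mid [ 0.5402 -0.1774] ext [0.041 0.047]
yellow ((462.23712158203125, 124.12973022460938), (105.88886260986328, 254.23252868652344), 0.3105679750442505)
yellow ((462.89337158203125, 140.7065887451172), (76.07270050048828, 216.31019592285156), 10.101080894470215)
bluetray ((436.66412353515625, -128.77899169921875), (246.4447784423828, 73.96954345703125), 85.8099365234375)
bluetray ((436.0755920410156, -146.00025939941406), (215.6403045654297, 75.4601821899414), 85.76898956298828)
```

View pics/zoom.png

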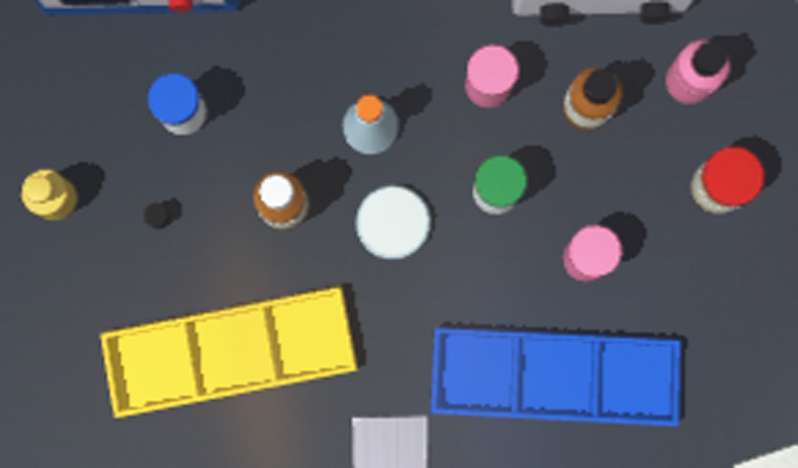

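View pics/zooms.png

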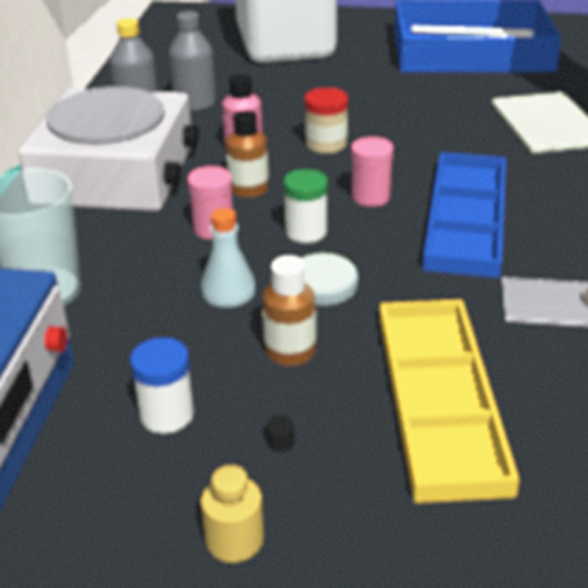

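```bash
python3 -m crank '[{"translation":[-0.012,-0.017,0],"twist":[0,0,-2],"fingers":0.0854},{"translation":[-0.033,-0.049,0.0],"twist":[0,0,-6],"fingers":0.0854},{"translation":[-0.058,-0.085,0.0],"twist":[0,0,-10],"fingers":0.0854},{"translation":[-0.083,-0.122,0.0],"twist":[0,0,-14],"fingers":0.0854},{"translation":[-0.108,-0.159,0.0],"twist":[0,0,-18],"fingers":0.0854},{"translation":[-0.133,-0.196,0.0],"twist":[0,0,-22],"fingers":0.0854},{"translation":[-0.158,-0.233,0.0],"twist":[0,0,-26],"fingers":0.0854},{"translation":[-0.183,-0.27,0.01],"twist":[0,0,-30],"fingers":0.0854},{"translation":[-0.208,-0.306,0.01],"twist":[0,0,-34],"fingers":0.0854},{"translation":[-0.233,-0.343,0.02],"twist":[0,0,-38],"fingers":0.0854},{"translation":[-0.258,-0.38,0.03],"twist":[0,0,-42],"fingers":0.0854},{"translation":[-0.283,-0.417,0.03],"twist":[0,0,-46],"fingers":0.0854},{"translation":[-0.308,-0.453,0.04],"twist":[0,0,-50],"fingers":0.0854},{"translation":[-0.333,-0.49,0.04],"twist":[0,0,-54],"fingers":0.0854},{"translation":[-0.358,-0.527,0.05],"twist":[0,0,-58],"fingers":0.0854},{"translation":[-0.383,-0.564,0.06],"twist":[0,0,-62],"fingers":0.0854},{"translation":[-0.406,-0.598,0.07],"twist":[0,0,-66],"fingers":0.0854},{"translation":[-0.42,-0.618,0.08],"twist":[0,0,-68.4],"fingers":0.0854},{"translation":[-0.4244,-0.6247,0.084],"twist":[0,0,-69.1],"fingers":0.0854},{"translation":[-0.4244,-0.6247,0.084],"twist":[0,0,-69.1],"fingers":0.0854}]'
python3 - <<'E'
from workcell import *
import numpy as np
s=read_state()
for k in("clock","tcp_pos","tool_rot","joint_positions"):print(k,np.round(s[k],4))
E
```

```text
clock: 2.15
tcp_pos: [0.6639, 0.0129, 0.3195]
tool_rot: [-0.0, 1.0, 0.001, -0.001]
ft_force: [0.6, -0.3, -0.4]
width: 0.0852
clock 2.15
tcp_pos [0.6639 0.0129 0.3195]
tool_rot [-1.0e-04  1.0e+00  7.0e-04 -1.1e-03]
joint_positions [ 0.2446  0.5258 -0.4626  1.5797  0.2537  1.0984 -0.2792]
```

```bash
python3 -m crank '[{"translation":[0,0,0.015],"twist":[0,0,0],"fingers":0.06},{"translation":[0,0,0.035],"twist":[0,0,0],"fingers":0.06},{"translation":[0,0,0.06],"twist":[0,0,0],"fingers":0.06},{"translation":[0,0,0.08],"twist":[0,0,0],"fingers":0.06},{"translation":[0,0,0.093],"twist":[0,0,0],"fingers":0.06},{"translation":[0,0,0.097],"twist":[0,0,0],"fingers":0.06},{"translation":[0,0,0.097],"twist":[0,0,0],"fingers":0.04},{"translation":[0,0,0.097],"twist":[0,0,0],"fingers":0.03},{"translation":[0,0,0.097],"twist":[0,0,0],"fingers":0.025},{"translation":[0,0,0.097],"twist":[0,0,0],"fingers":0.02},{"translation":[0,0,0.097],"twist":[0,0,0],"fingers":0.01},{"translation":[0,0,0.097],"twist":[0,0,0],"fingers":0.0},{"translation":[0,0,0.097],"twist":[0,0,0],"fingers":0.0},{"translation":[0,0,0.097],"twist":[0,0,0],"fingers":0.0},{"translation":[0,0,0.097],"twist":[0,0,0],"fingers":0.0},{"translation":[0,0,0.097],"twist":[0,0,0],"fingers":0.0}]'
python3 - <<'E'
from workcell import *
import cv2
cv2.imwrite("pics/f1.png",read_camera("side")["frame"][40:340,100:500,::-1].repeat(2,0).repeat(2,1))
E
```

```text
clock: 3.75
tcp_pos: [0.6647, 0.0122, 0.2251]
tool_rot: [0.0, 1.0, 0.0, 0.001]
ft_force: [-0.3, 0.0, 5.7]
width: 0.0206
```

View pics/f1.png

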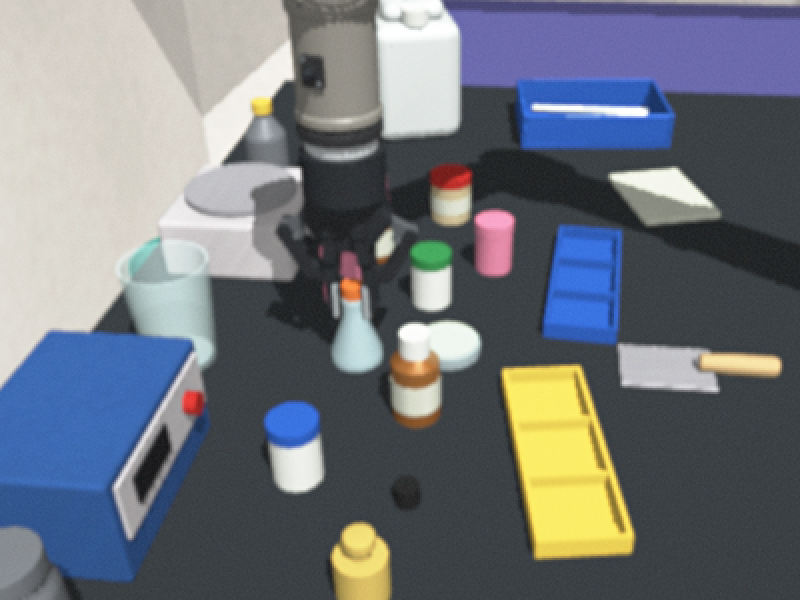

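The side view shows the pads closed on the flask neck at (350,300) and the flask upright. I'll lift it.

```bash
python3 -m crank '[{"translation":[0,0,-0.004],"twist":[0,0,0],"fingers":0},{"translation":[0,0,-0.015],"twist":[0,0,0],"fingers":0},{"translation":[0,0,-0.035],"twist":[0,0,0],"fingers":0},{"translation":[0,0,-0.06],"twist":[0,0,0],"fingers":0},{"translation":[0,0,-0.085],"twist":[0,0,0],"fingers":0},{"translation":[0,0,-0.10],"twist":[0,0,0],"fingers":0},{"translation":[0,0,-0.105],"twist":[0,0,0],"fingers":0},{"translation":[0,0,-0.105],"twist":[0,0,0],"fingers":0},{"translation":[0,0,-0.105],"twist":[0,0,0],"fingers":0}]'
python3 - <<'E'
from workcell import *
import cv2,numpy as np
from h import *
c=read_camera("side");cv2.imwrite("pics/f2.png",c["frame"][40:340,100:500,::-1].repeat(2,0).repeat(2,1))
E
```

```text
clock: 4.7
tcp_pos: [0.6636, 0.012, 0.3274]
tool_rot: [0.0, 1.0, 0.0, -0.001]
ft_force: [0.5, 0.1, -1.4]
width: 0.0208
```

View pics/f2.png

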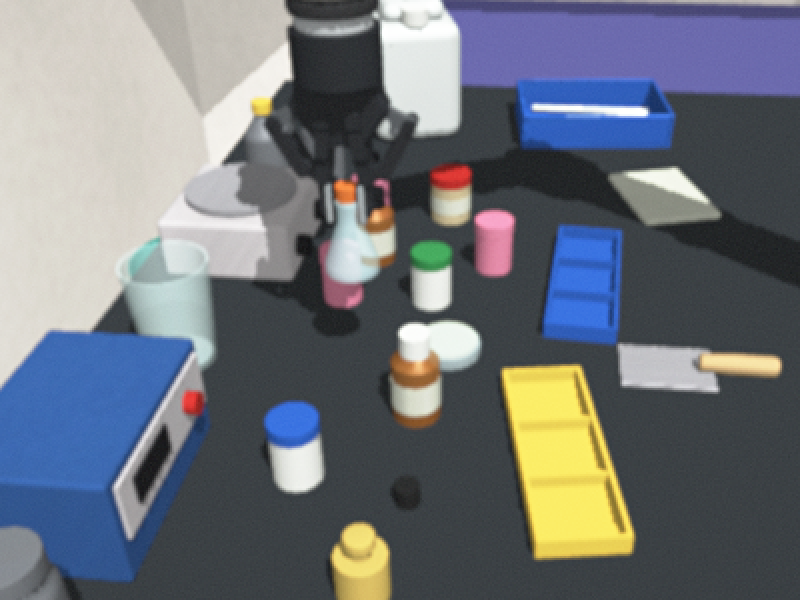

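Flask hangs upright at (350,240), bottom about 0.10 above the bench. I'll carry it to the blue +70 compartment.

```bash
python3 -m crank '[{"translation":[-0.007,0.003,0],"twist":[0,0,0],"fingers":0},{"translation":[-0.022,0.009,0],"twist":[0,0,0],"fingers":0},{"translation":[-0.045,0.018,0],"twist":[0,0,0],"fingers":0},{"translation":[-0.07,0.028,0],"twist":[0,0,0],"fingers":0},{"translation":[-0.095,0.038,0],"twist":[0,0,0],"fingers":0},{"translation":[-0.12,0.048,0],"twist":[0,0,0],"fingers":0},{"translation":[-0.145,0.058,0],"twist":[0,0,0],"fingers":0},{"translation":[-0.17,0.068,0],"twist":[0,0,0],"fingers":0},{"translation":[-0.195,0.078,0],"twist":[0,0,0],"fingers":0},{"translation":[-0.213,0.085,0.01],"twist":[0,0,0],"fingers":0},{"translation":[-0.22,0.087,0.025],"twist":[0,0,0],"fingers":0},{"translation":[-0.2225,0.088,0.04],"twist":[0,0,0],"fingers":0},{"translation":[-0.2225,0.088,0.055],"twist":[0,0,0],"fingers":0},{"translation":[-0.2225,0.088,0.07],"twist":[0,0,0],"fingers":0},{"translation":[-0.2225,0.088,0.08],"twist":[0,0,0],"fingers":0},{"translation":[-0.2225,0.088,0.08],"twist":[0,0,0],"fingers":0},{"translation":[-0.2225,0.088,0.08],"twist":[0,0,0],"fingers":0}]'
python3 - <<'E'
from workcell import *
import cv2,numpy as np
from h import *
c=read_camera("side");cv2.imwrite("pics/f3.png",cv2.resize(c["frame"][90:290,300:500],None,fx=3,fy=3)[:,:,::-1])
print(read_state()["tcp_pos"])
E
```

```text
clock: 6.45
tcp_pos: [0.4415, -0.0759, 0.2487]
tool_rot: [-0.0, 1.0, 0.0, -0.0]
ft_force: [0.1, -0.0, -0.6]
width: 0.0202
[ 0.4418178  -0.07589407  0.24912656]
```

View pics/f3.png

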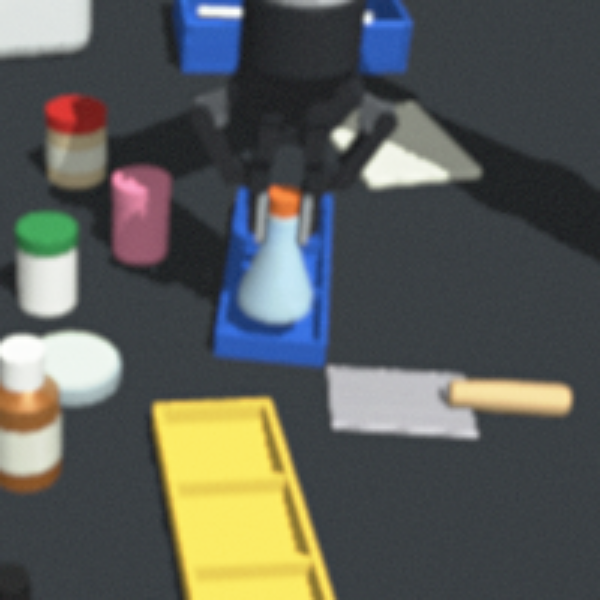

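Flask hangs upright over the near compartment. Lower and release.

```bash
python3 -m crank '[{"translation":[0,0,0.006],"twist":[0,0,0],"fingers":0},{"translation":[0,0,0.012],"twist":[0,0,0],"fingers":0},{"translation":[0,0,0.016],"twist":[0,0,0],"fingers":0},{"translation":[0,0,0.019],"twist":[0,0,0],"fingers":0},{"translation":[0,0,0.0195],"twist":[0,0,0],"fingers":0},{"translation":[0,0,0.0195],"twist":[0,0,0],"fingers":0}]'
```

```text
clock: 7.1
tcp_pos: [0.4416, -0.0759, 0.2291]
tool_rot: [0.0, 1.0, 0.0, 0.0]
ft_force: [-0.1, -0.3, -0.2]
width: 0.0207
```

```bash
python3 -m crank '[{"translation":[0,0,0.0008],"twist":[0,0,0],"fingers":0.0},{"translation":[0,0,0.0008],"twist":[0,0,0],"fingers":0.024},{"translation":[0,0,0.0008],"twist":[0,0,0],"fingers":0.028},{"translation":[0,0,0.0008],"twist":[0,0,0],"fingers":0.035},{"translation":[0,0,0.0008],"twist":[0,0,0],"fingers":0.045},{"translation":[0,0,0.0008],"twist":[0,0,0],"fingers":0.055},{"translation":[0,0,0.0],"twist":[0,0,0],"fingers":0.06},{"translation":[0,0,-0.015],"twist":[0,0,0],"fingers":0.06},{"translation":[0,0,-0.04],"twist":[0,0,0],"fingers":0.07},{"translation":[0,0,-0.07],"twist":[0,0,0],"fingers":0.07},{"translation":[0,0,-0.085],"twist":[0,0,0],"fingers":0.07},{"translation":[0,0,-0.09],"twist":[0,0,0],"fingers":0.07},{"translation":[0,0,-0.09],"twist":[0,0,0],"fingers":0.07}]'
python3 - <<'E'
from workcell import *
import cv2,numpy as np
from h import *
c=read_camera("side");cv2.imwrite("pics/f4.png",cv2.resize(c["frame"][90:290,300:500],None,fx=3,fy=3)[:,:,::-1])
E
```

```text
clock: 8.4
tcp_pos: [0.4416, -0.0759, 0.3195]
tool_rot: [0.0, 1.0, -0.0, 0.001]
ft_force: [-0.7, 0.4, -0.3]
width: 0.0699
```

View pics/f4.png

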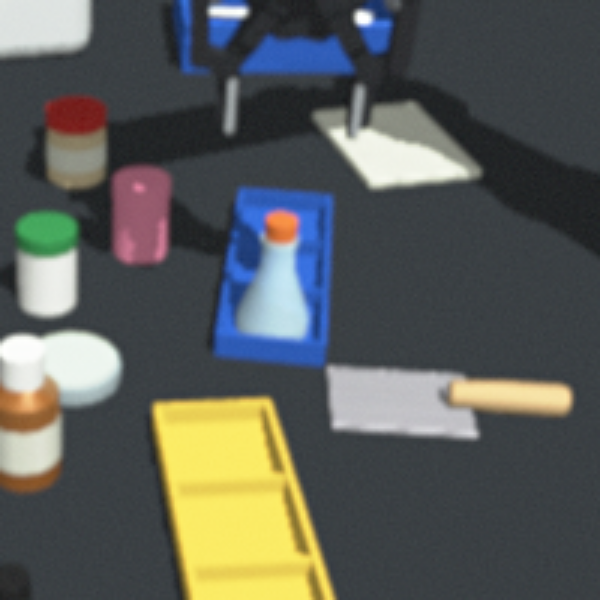

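Flask stands upright in the near blue compartment at (275,290). On to the white-capped bottle.

```bash
python3 -m crank '[{"translation":[0.006,-0.007,0],"twist":[0,0,0],"fingers":0.08},{"translation":[0.025,-0.028,0],"twist":[0,0,0],"fingers":0.08},{"translation":[0.05,-0.056,0],"twist":[0,0,0],"fingers":0.08},{"translation":[0.075,-0.084,0],"twist":[0,0,0],"fingers":0.08},{"translation":[0.1,-0.112,0],"twist":[0,0,0],"fingers":0.08},{"translation":[0.125,-0.14,0],"twist":[0,0,0],"fingers":0.08},{"translation":[0.144,-0.161,0],"twist":[0,0,0],"fingers":0.08},{"translation":[0.1515,-0.169,0],"twist":[0,0,0],"fingers":0.08},{"translation":[0.1515,-0.169,0.01],"twist":[0,0,0],"fingers":0.08},{"translation":[0.1515,-0.169,0.03],"twist":[0,0,0],"fingers":0.08},{"translation":[0.1515,-0.169,0.055],"twist":[0,0,0],"fingers":0.08},{"translation":[0.1515,-0.169,0.08],"twist":[0,0,0],"fingers":0.08},{"translation":[0.1515,-0.169,0.1],"twist":[0,0,0],"fingers":0.08},{"translation":[0.1515,-0.169,0.115],"twist":[0,0,0],"fingers":0.08},{"translation":[0.1515,-0.169,0.119],"twist":[0,0,0],"fingers":0.08},{"translation":[0.1515,-0.169,0.119],"twist":[0,0,0],"fingers":0.08}]'
python3 - <<'E'
from workcell import *
import cv2,numpy as np
from h import *
c=read_camera("side");cv2.imwrite("pics/b1.png",cv2.resize(c["frame"][90:290,200:400],None,fx=3,fy=3)[:,:,::-1])
E
```

```text
clock: 10.05
tcp_pos: [0.5926, 0.0924, 0.1995]
tool_rot: [0.0, 1.0, -0.0, -0.001]
ft_force: [0.0, -0.9, 0.1]
width: 0.0795
```

View pics/b1.png

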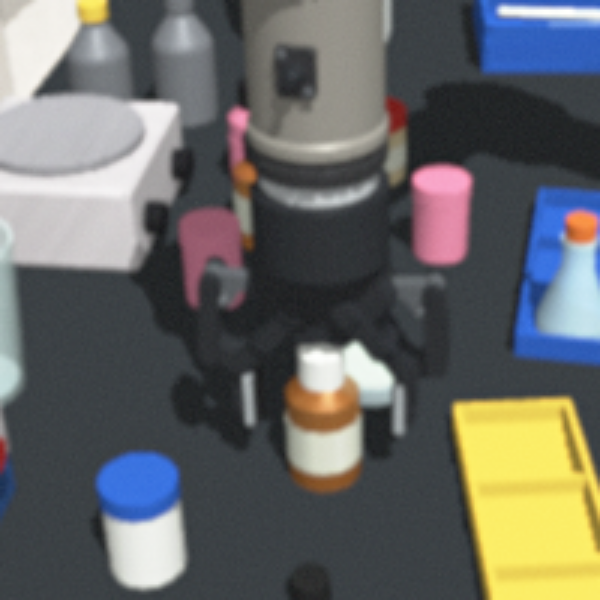

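The bottle (322,430) sits centred between the open pads (248 and 400). I'll close.

```bash
python3 -m crank '[{"translation":[0,0,0],"twist":[0,0,0],"fingers":0.06},{"translation":[0,0,0],"twist":[0,0,0],"fingers":0.05},{"translation":[0,0,0],"twist":[0,0,0],"fingers":0.045},{"translation":[0,0,0],"twist":[0,0,0],"fingers":0.04},{"translation":[0,0,0],"twist":[0,0,0],"fingers":0.02},{"translation":[0,0,0],"twist":[0,0,0],"fingers":0.0},{"translation":[0,0,0],"twist":[0,0,0],"fingers":0.0},{"translation":[0,0,0],"twist":[0,0,0],"fingers":0.0}]'
```

```text
clock: 10.9
tcp_pos: [0.5937, 0.0933, 0.2013]
tool_rot: [0.0, 1.0, 0.0, 0.001]
ft_force: [-0.1, -0.1, 5.9]
width: 0.0425
```

```bash
python3 -m crank '[{"translation":[0,0,-0.004],"twist":[0,0,0],"fingers":0},{"translation":[0,0,-0.015],"twist":[0,0,0],"fingers":0},{"translation":[0,0,-0.035],"twist":[0,0,0],"fingers":0},{"translation":[0,0,-0.06],"twist":[0,0,0],"fingers":0},{"translation":[0,0,-0.085],"twist":[0,0,0],"fingers":0},{"translation":[0,0,-0.11],"twist":[0,0,0],"fingers":0},{"translation":[0,0,-0.125],"twist":[0,0,0],"fingers":0},{"translation":[0,0,-0.13],"twist":[0,0,0],"fingers":0},{"translation":[0,0,-0.13],"twist":[0,0,0],"fingers":0}]'
python3 - <<'E'
from workcell import *
import cv2,numpy as np
from h import *
c=read_camera("side");cv2.imwrite("pics/b2.png",cv2.resize(c["frame"][60:260,200:400],None,fx=3,fy=3)[:,:,::-1])
E
```

```text
clock: 11.8
tcp_pos: [0.593, 0.0931, 0.3304]
tool_rot: [0.0, 1.0, 0.0, 0.0]
ft_force: [0.8, -0.5, -1.8]
width: 0.0425
```

View pics/b2.png

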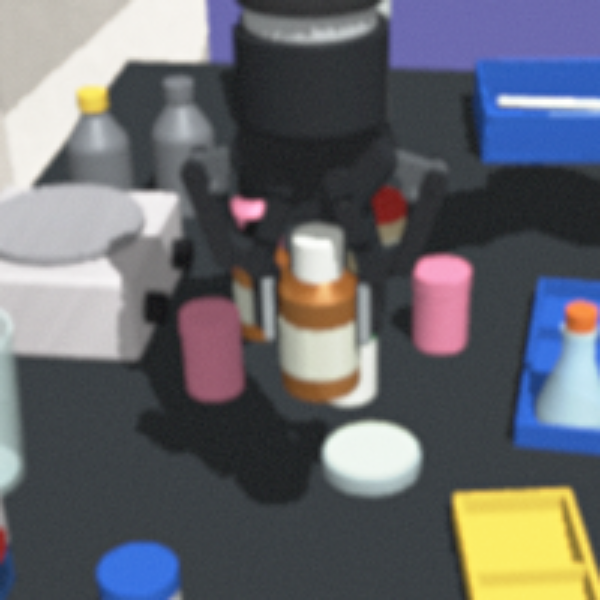

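Bottle hangs upright at (318,320). I'll carry it to blue −70.

```bash
python3 -m crank '[{"translation":[-0.005,0.009,0],"twist":[0,0,0],"fingers":0},{"translation":[-0.014,0.027,0],"twist":[0,0,0],"fingers":0},{"translation":[-0.028,0.053,0],"twist":[0,0,0],"fingers":0},{"translation":[-0.042,0.08,0],"twist":[0,0,0],"fingers":0},{"translation":[-0.056,0.107,0],"twist":[0,0,0],"fingers":0},{"translation":[-0.07,0.134,0],"twist":[0,0,0],"fingers":0},{"translation":[-0.084,0.16,0],"twist":[0,0,0],"fingers":0},{"translation":[-0.098,0.187,0],"twist":[0,0,0],"fingers":0},{"translation":[-0.112,0.214,0],"twist":[0,0,0],"fingers":0},{"translation":[-0.126,0.24,0],"twist":[0,0,0],"fingers":0},{"translation":[-0.14,0.267,0],"twist":[0,0,0],"fingers":0},{"translation":[-0.152,0.29,0],"twist":[0,0,0],"fingers":0},{"translation":[-0.159,0.304,0.005],"twist":[0,0,0],"fingers":0},{"translation":[-0.162,0.309,0.02],"twist":[0,0,0],"fingers":0},{"translation":[-0.162,0.309,0.045],"twist":[0,0,0],"fingers":0},{"translation":[-0.162,0.309,0.07],"twist":[0,0,0],"fingers":0},{"translation":[-0.162,0.309,0.09],"twist":[0,0,0],"fingers":0},{"translation":[-0.162,0.309,0.1],"twist":[0,0,0],"fingers":0},{"translation":[-0.162,0.309,0.1],"twist":[0,0,0],"fingers":0}]'
python3 - <<'E'
from workcell import *
import cv2,numpy as np
from h import *
c=read_camera("side");cv2.imwrite("pics/b3.png",cv2.resize(c["frame"][60:260,300:500],None,fx=3,fy=3)[:,:,::-1])
E
```

```text
clock: 13.75
tcp_pos: [0.4298, -0.2158, 0.2285]
tool_rot: [-0.001, 1.0, -0.0, -0.002]
ft_force: [-0.2, 0.1, -1.3]
width: 0.0423
```

View pics/b3.png

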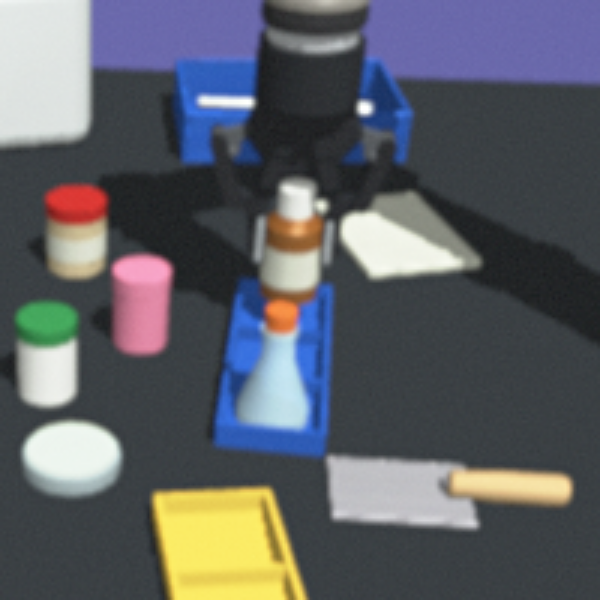

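```bash
python3 -m crank '[{"translation":[0,0,0.006],"twist":[0,0,0],"fingers":0},{"translation":[0,0,0.013],"twist":[0,0,0],"fingers":0},{"translation":[0,0,0.018],"twist":[0,0,0],"fingers":0},{"translation":[0,0,0.021],"twist":[0,0,0],"fingers":0},{"translation":[0,0,0.022],"twist":[0,0,0],"fingers":0},{"translation":[0,0,0.022],"twist":[0,0,0],"fingers":0}]'
```

```text
clock: 14.4
tcp_pos: [0.4311, -0.2159, 0.2081]
tool_rot: [0.0, 1.0, 0.0, -0.0]
ft_force: [0.3, 0.5, -1.1]
width: 0.0423
```

Not in contact yet; about 3 mm more.

```bash
python3 -m crank '[{"translation":[0,0,0.0015],"twist":[0,0,0],"fingers":0},{"translation":[0,0,0.0025],"twist":[0,0,0],"fingers":0},{"translation":[0,0,0.003],"twist":[0,0,0],"fingers":0},{"translation":[0,0,0.003],"twist":[0,0,0],"fingers":0}]'
```

```text
clock: 14.8
tcp_pos: [0.4311, -0.2159, 0.2053]
tool_rot: [0.0, 1.0, 0.0, 0.0]
ft_force: [-0.1, 0.6, -0.6]
width: 0.0426
```

```bash
python3 -m crank '[{"translation":[0,0,0.0005],"twist":[0,0,0],"fingers":0.044},{"translation":[0,0,0.0005],"twist":[0,0,0],"fingers":0.048},{"translation":[0,0,0.0005],"twist":[0,0,0],"fingers":0.054},{"translation":[0,0,0.0005],"twist":[0,0,0],"fingers":0.06},{"translation":[0,0,0.0],"twist":[0,0,0],"fingers":0.066},{"translation":[0,0,-0.005],"twist":[0,0,0],"fingers":0.07},{"translation":[0,0,-0.02],"twist":[0,0,0],"fingers":0.07},{"translation":[0,0,-0.045],"twist":[0,0,0],"fingers":0.07},{"translation":[0,0,-0.075],"twist":[0,0,0],"fingers":0.07},{"translation":[0,0,-0.1],"twist":[0,0,0],"fingers":0.07},{"translation":[0,0,-0.112],"twist":[0,0,0],"fingers":0.07},{"translation":[0,0,-0.115],"twist":[0,0,0],"fingers":0.07},{"translation":[0,0,-0.115],"twist":[0,0,0],"fingers":0.07}]'
python3 - <<'E'
from workcell import *
import cv2,numpy as np
from h import *
c=read_camera("side");cv2.imwrite("pics/b4.png",cv2.resize(c["frame"][60:260,300:500],None,fx=3,fy=3)[:,:,::-1])
c=read_camera("top");w=cloud(c)
near=np.hypot(w[...,0]-.603,w[...,1]+.0985)<.04
p=w[near&(w[...,2]>.056)];print(((p.min(0)+p.max(0))/2).round(4),len(p))
E
```

```text
clock: 16.1
tcp_pos: [0.4309, -0.2159, 0.3199]
tool_rot: [0.0, 1.0, -0.0, -0.0]
ft_force: [0.3, 0.5, 0.5]
width: 0.0697
[ 0.6022 -0.0988  0.062 ] 259
```

View pics/b4.png

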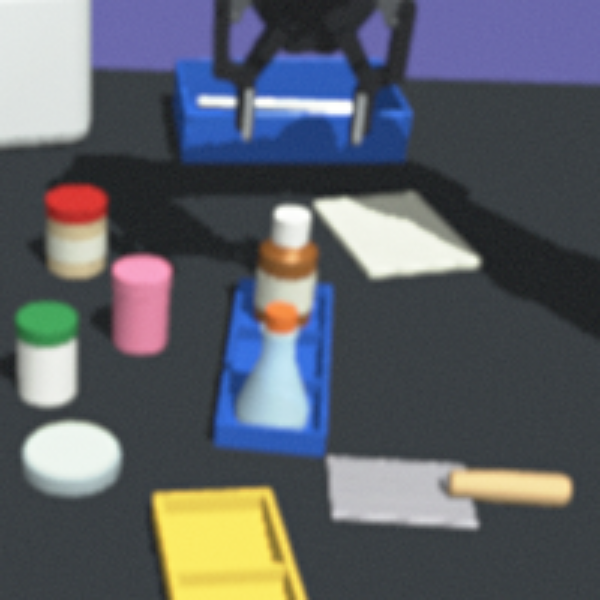

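Bottle stands upright in the far blue compartment behind the flask. Next, the green-lidded pot.

```bash
python3 -m crank '[{"translation":[0.007,-0.005,0],"twist":[0,0,0],"fingers":0.07},{"translation":[0.027,-0.018,0],"twist":[0,0,0],"fingers":0.07},{"translation":[0.055,-0.037,0],"twist":[0,0,0],"fingers":0.07},{"translation":[0.083,-0.056,0],"twist":[0,0,0],"fingers":0.07},{"translation":[0.111,-0.076,0],"twist":[0,0,0],"fingers":0.07},{"translation":[0.139,-0.095,0],"twist":[0,0,0],"fingers":0.07},{"translation":[0.162,-0.111,0],"twist":[0,0,0],"fingers":0.07},{"translation":[0.1718,-0.1174,0],"twist":[0,0,0],"fingers":0.07},{"translation":[0.1718,-0.1174,0.008],"twist":[0,0,0],"fingers":0.07},{"translation":[0.1718,-0.1174,0.03],"twist":[0,0,0],"fingers":0.07},{"translation":[0.1718,-0.1174,0.055],"twist":[0,0,0],"fingers":0.07},{"translation":[0.1718,-0.1174,0.08],"twist":[0,0,0],"fingers":0.07},{"translation":[0.1718,-0.1174,0.1],"twist":[0,0,0],"fingers":0.07},{"translation":[0.1718,-0.1174,0.111],"twist":[0,0,0],"fingers":0.07},{"translation":[0.1718,-0.1174,0.113],"twist":[0,0,0],"fingers":0.07},{"translation":[0.1718,-0.1174,0.113],"twist":[0,0,0],"fingers":0.07}]'
python3 - <<'E'
from workcell import *
import cv2,numpy as np
from h import *
c=read_camera("side");cv2.imwrite("pics/g1.png",cv2.resize(c["frame"][60:260,220:420],None,fx=3,fy=3)[:,:,::-1])
E
```

```text
clock: 17.8
tcp_pos: [0.6026, -0.0991, 0.2073]
tool_rot: [0.0, 1.0, -0.0, -0.0]
ft_force: [-0.0, 0.3, 0.3]
width: 0.0698
```

View pics/g1.png

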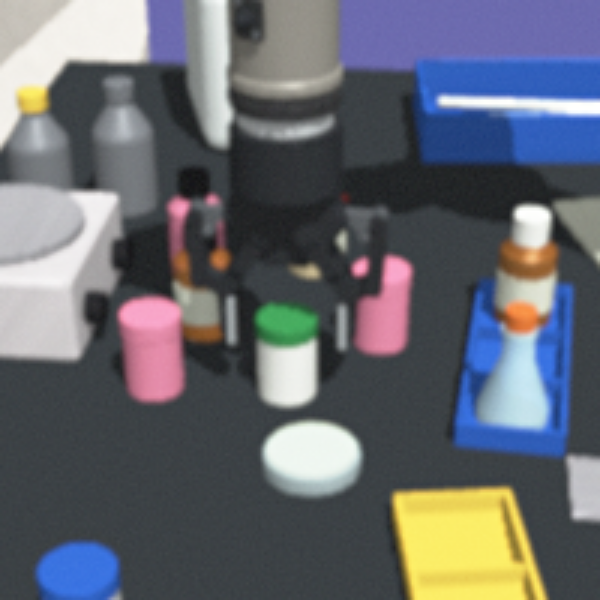

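Centred: the lid (288,320) is between the pads at 232 and 342. Close, then lift.

```bash
python3 -m crank '[{"translation":[0,0,0],"twist":[0,0,0],"fingers":0.055},{"translation":[0,0,0],"twist":[0,0,0],"fingers":0.048},{"translation":[0,0,0],"twist":[0,0,0],"fingers":0.044},{"translation":[0,0,0],"twist":[0,0,0],"fingers":0.04},{"translation":[0,0,0],"twist":[0,0,0],"fingers":0.02},{"translation":[0,0,0],"twist":[0,0,0],"fingers":0.0},{"translation":[0,0,0],"twist":[0,0,0],"fingers":0.0},{"translation":[0,0,0],"twist":[0,0,0],"fingers":0.0}]'
```

```text
clock: 18.65
tcp_pos: [0.6035, -0.0985, 0.2083]
tool_rot: [0.0, 1.0, 0.0, 0.001]
ft_force: [0.2, -0.1, 5.2]
width: 0.0422
```

```bash
python3 -m crank '[{"translation":[0,0,-0.004],"twist":[0,0,0],"fingers":0},{"translation":[0,0,-0.015],"twist":[0,0,0],"fingers":0},{"translation":[0,0,-0.035],"twist":[0,0,0],"fingers":0},{"translation":[0,0,-0.06],"twist":[0,0,0],"fingers":0},{"translation":[0,0,-0.085],"twist":[0,0,0],"fingers":0},{"translation":[0,0,-0.11],"twist":[0,0,0],"fingers":0},{"translation":[0,0,-0.125],"twist":[0,0,0],"fingers":0},{"translation":[0,0,-0.13],"twist":[0,0,0],"fingers":0},{"translation":[0,0,-0.13],"twist":[0,0,0],"fingers":0}]'
python3 - <<'E'
from workcell import *
import cv2,numpy as np
from h import *
c=read_camera("side");cv2.imwrite("pics/g2.png",cv2.resize(c["frame"][30:230,220:420],None,fx=3,fy=3)[:,:,::-1])
E
```

```text
clock: 19.55
tcp_pos: [0.6028, -0.0985, 0.3375]
tool_rot: [0.0, 1.0, 0.0, 0.0]
ft_force: [-0.3, -0.4, -0.7]
width: 0.042
```

View pics/g2.png

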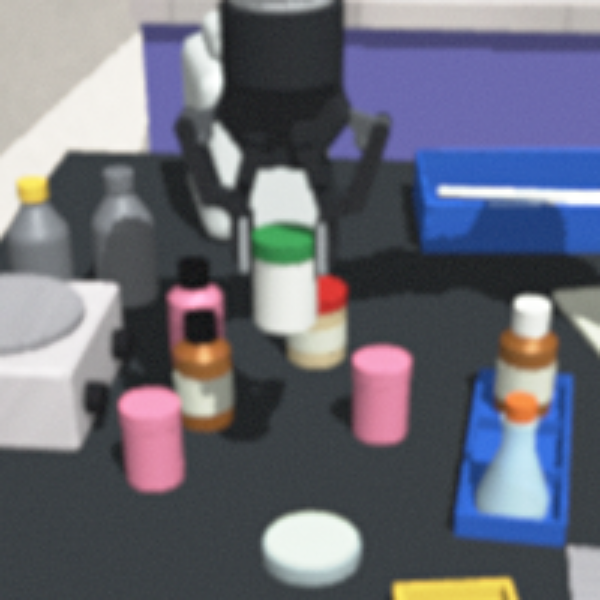

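Pot hangs upright at (286,280). Carry to the middle blue compartment.

```bash
python3 -m crank '[{"translation":[-0.008,0.002,0],"twist":[0,0,0],"fingers":0},{"translation":[-0.025,0.007,0],"twist":[0,0,0],"fingers":0},{"translation":[-0.05,0.014,0],"twist":[0,0,0],"fingers":0},{"translation":[-0.075,0.021,0],"twist":[0,0,0],"fingers":0},{"translation":[-0.1,0.028,0],"twist":[0,0,0],"fingers":0},{"translation":[-0.125,0.036,0],"twist":[0,0,0],"fingers":0},{"translation":[-0.148,0.042,0],"twist":[0,0,0],"fingers":0},{"translation":[-0.162,0.046,0],"twist":[0,0,0],"fingers":0},{"translation":[-0.1668,0.0475,0.0],"twist":[0,0,0],"fingers":0},{"translation":[-0.1668,0.0475,0.0],"twist":[0,0,0],"fingers":0},{"translation":[-0.1668,0.0475,0.01],"twist":[0,0,0],"fingers":0},{"translation":[-0.1668,0.0475,0.03],"twist":[0,0,0],"fingers":0},{"translation":[-0.1668,0.0475,0.055],"twist":[0,0,0],"fingers":0},{"translation":[-0.1668,0.0475,0.08],"twist":[0,0,0],"fingers":0},{"translation":[-0.1668,0.0475,0.098],"twist":[0,0,0],"fingers":0},{"translation":[-0.1668,0.0475,0.105],"twist":[0,0,0],"fingers":0},{"translation":[-0.1668,0.0475,0.105],"twist":[0,0,0],"fingers":0},{"translation":[-0.1668,0.0475,0.105],"twist":[0,0,0],"fingers":0}]'
python3 - <<'E'
from workcell import *
import cv2,numpy as np
from h import *
c=read_camera("side");cv2.imwrite("pics/g3.png",cv2.resize(c["frame"][60:260,300:500],None,fx=3,fy=3)[:,:,::-1])
print(read_state()["tcp_pos"])
E
```

```text
clock: 21.4
tcp_pos: [0.4369, -0.1458, 0.2326]
tool_rot: [0.0, 1.0, 0.0, 0.001]
ft_force: [0.2, 0.2, 0.3]
width: 0.042
[ 0.43689957 -0.14594688  0.23292466]
```

View pics/g3.png

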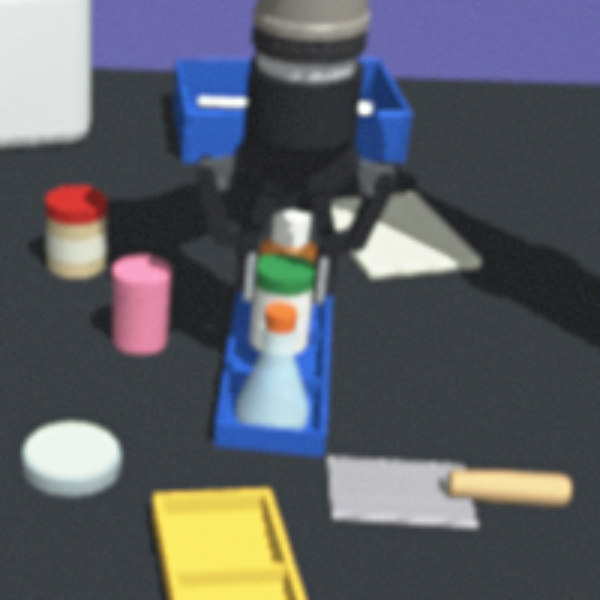

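Lower 20 mm, aiming for TCP z of about 0.2123.

```bash
python3 -m crank '[{"translation":[0,0,0.006],"twist":[0,0,0],"fingers":0},{"translation":[0,0,0.012],"twist":[0,0,0],"fingers":0},{"translation":[0,0,0.017],"twist":[0,0,0],"fingers":0},{"translation":[0,0,0.0195],"twist":[0,0,0],"fingers":0},{"translation":[0,0,0.0205],"twist":[0,0,0],"fingers":0},{"translation":[0,0,0.0205],"twist":[0,0,0],"fingers":0}]'
```

```text
clock: 22.05
tcp_pos: [0.436, -0.1459, 0.2122]
tool_rot: [0.0, 1.0, -0.0, -0.001]
ft_force: [-2.8, 1.1, 7.8]
width: 0.0418
```

```bash
python3 -m crank '[{"translation":[0,0,-0.0005],"twist":[0,0,0],"fingers":0.0},{"translation":[0,0,-0.0005],"twist":[0,0,0],"fingers":0.044},{"translation":[0,0,-0.0005],"twist":[0,0,0],"fingers":0.048},{"translation":[0,0,-0.0005],"twist":[0,0,0],"fingers":0.054},{"translation":[0,0,-0.0005],"twist":[0,0,0],"fingers":0.06},{"translation":[0,0,-0.001],"twist":[0,0,0],"fingers":0.066},{"translation":[0,0,-0.005],"twist":[0,0,0],"fingers":0.07},{"translation":[0,0,-0.02],"twist":[0,0,0],"fingers":0.07},{"translation":[0,0,-0.045],"twist":[0,0,0],"fingers":0.07},{"translation":[0,0,-0.075],"twist":[0,0,0],"fingers":0.07},{"translation":[0,0,-0.1],"twist":[0,0,0],"fingers":0.07},{"translation":[0,0,-0.115],"twist":[0,0,0],"fingers":0.07},{"translation":[0,0,-0.12],"twist":[0,0,0],"fingers":0.07},{"translation":[0,0,-0.12],"twist":[0,0,0],"fingers":0.07}]'
python3 - <<'E'
from workcell import *
import cv2,numpy as np
from h import *
c=read_camera("side");cv2.imwrite("pics/g4.png",cv2.resize(c["frame"][60:260,300:500],None,fx=3,fy=3)[:,:,::-1])
c=read_camera("top");w=cloud(c)
near=np.hypot(w[...,0]-.604,w[...,1]-.299)<.04
p=w[near&(w[...,2]>.056)];print(((p.min(0)+p.max(0))/2).round(4),len(p))
E
```

```text
clock: 23.45
tcp_pos: [0.4362, -0.146, 0.3323]
tool_rot: [0.0, 1.0, 0.0, 0.001]
ft_force: [0.4, -0.6, -0.6]
width: 0.0698
[0.6039 0.2988 0.0623] 78
```

View pics/g4.png

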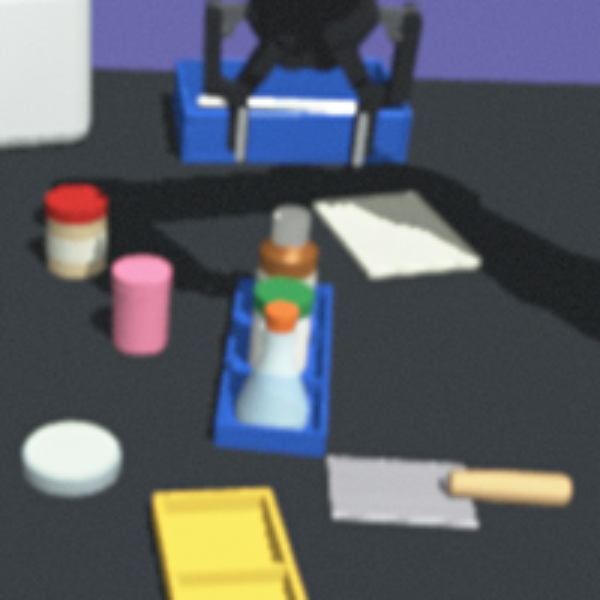

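All three blue-tray pieces stand in line in the tray. Next, the weight.

```bash
python3 -m crank '[{"translation":[0.005,-0.014,0],"twist":[0,0,0],"fingers":0.07},{"translation":[0.015,-0.04,0],"twist":[0,0,0],"fingers":0.07},{"translation":[0.03,-0.079,0],"twist":[0,0,0],"fingers":0.07},{"translation":[0.045,-0.119,0],"twist":[0,0,0],"fingers":0.07},{"translation":[0.06,-0.159,0],"twist":[0,0,0],"fingers":0.07},{"translation":[0.075,-0.199,0],"twist":[0,0,0],"fingers":0.07},{"translation":[0.09,-0.238,0],"twist":[0,0,0],"fingers":0.07},{"translation":[0.105,-0.278,0],"twist":[0,0,0],"fingers":0.07},{"translation":[0.12,-0.318,0],"twist":[0,0,0],"fingers":0.07},{"translation":[0.135,-0.358,0],"twist":[0,0,0],"fingers":0.07},{"translation":[0.15,-0.397,0],"twist":[0,0,0],"fingers":0.07},{"translation":[0.162,-0.429,0],"twist":[0,0,0],"fingers":0.07},{"translation":[0.168,-0.445,0.005],"twist":[0,0,0],"fingers":0.07},{"translation":[0.168,-0.445,0.03],"twist":[0,0,0],"fingers":0.07},{"translation":[0.168,-0.445,0.06],"twist":[0,0,0],"fingers":0.07},{"translation":[0.168,-0.445,0.09],"twist":[0,0,0],"fingers":0.07},{"translation":[0.168,-0.445,0.12],"twist":[0,0,0],"fingers":0.07},{"translation":[0.168,-0.445,0.137],"twist":[0,0,0],"fingers":0.07},{"translation":[0.168,-0.445,0.142],"twist":[0,0,0],"fingers":0.07},{"translation":[0.168,-0.445,0.142],"twist":[0,0,0],"fingers":0.07}]'
python3 - <<'E'
from workcell import *
import cv2,numpy as np
from h import *
c=read_camera("side");cv2.imwrite("pics/w1.png",cv2.resize(c["frame"][200:400,180:380],None,fx=3,fy=3)[:,:,::-1])
E
```

```text
clock: 25.55
tcp_pos: [0.604, 0.2985, 0.1891]
tool_rot: [0.0, 1.0, -0.0, -0.001]
ft_force: [-0.1, 0.1, 0.3]
width: 0.0696
```

View pics/w1.png

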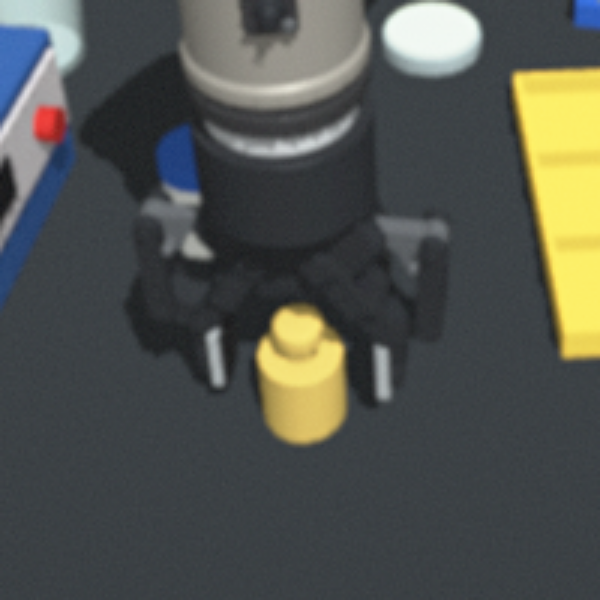

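The weight (300,380) is centred between the pads (215 and 383). Close and lift.

```bash
python3 -m crank '[{"translation":[0,0,0],"twist":[0,0,0],"fingers":0.055},{"translation":[0,0,0],"twist":[0,0,0],"fingers":0.046},{"translation":[0,0,0],"twist":[0,0,0],"fingers":0.042},{"translation":[0,0,0],"twist":[0,0,0],"fingers":0.036},{"translation":[0,0,0],"twist":[0,0,0],"fingers":0.02},{"translation":[0,0,0],"twist":[0,0,0],"fingers":0.0},{"translation":[0,0,0],"twist":[0,0,0],"fingers":0.0},{"translation":[0,0,0],"twist":[0,0,0],"fingers":0.0}]'
```

```text
clock: 26.4
tcp_pos: [0.6046, 0.2993, 0.191]
tool_rot: [-0.0, 1.0, -0.0, 0.001]
ft_force: [-0.4, -0.2, 5.5]
width: 0.0384
```

```bash
python3 -m crank '[{"translation":[0,0,-0.004],"twist":[0,0,0],"fingers":0},{"translation":[0,0,-0.012],"twist":[0,0,0],"fingers":0},{"translation":[0,0,-0.025],"twist":[0,0,0],"fingers":0},{"translation":[0,0,-0.045],"twist":[0,0,0],"fingers":0},{"translation":[0,0,-0.065],"twist":[0,0,0],"fingers":0},{"translation":[0,0,-0.085],"twist":[0,0,0],"fingers":0},{"translation":[0,0,-0.097],"twist":[0,0,0],"fingers":0},{"translation":[0,0,-0.1],"twist":[0,0,0],"fingers":0},{"translation":[0,0,-0.1],"twist":[0,0,0],"fingers":0}]'
python3 - <<'E'
from workcell import *
import cv2,numpy as np
from h import *
c=read_camera("side");cv2.imwrite("pics/w2.png",cv2.resize(c["frame"][160:360,180:380],None,fx=3,fy=3)[:,:,::-1])
E
```

```text
clock: 27.3
tcp_pos: [0.6039, 0.299, 0.2898]
tool_rot: [0.0, 1.0, 0.0, 0.0]
ft_force: [0.7, 0.7, -4.7]
width: 0.0387
```

View pics/w2.png

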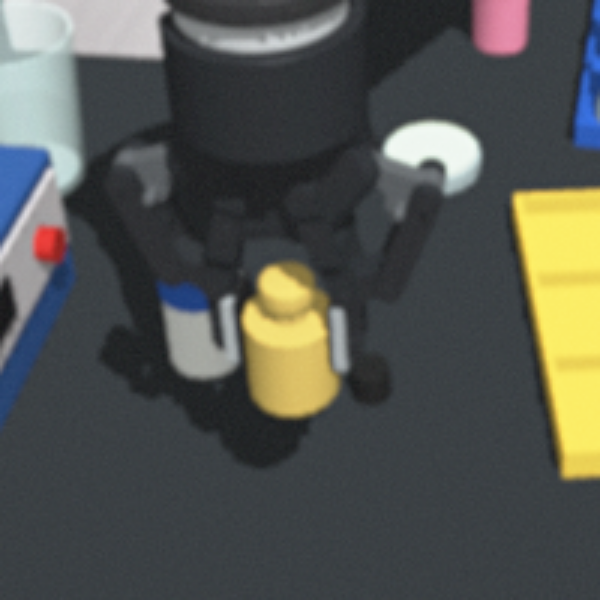

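Weight held upright at (290,350). Carry to yellow +70.

```bash
python3 -m crank '[{"translation":[-0.006,0.003,0],"twist":[0,0,0],"fingers":0},{"translation":[-0.02,0.012,0],"twist":[0,0,0],"fingers":0},{"translation":[-0.04,0.023,0],"twist":[0,0,0],"fingers":0},{"translation":[-0.06,0.035,0],"twist":[0,0,0],"fingers":0},{"translation":[-0.08,0.047,0],"twist":[0,0,0],"fingers":0},{"translation":[-0.1,0.058,0],"twist":[0,0,0],"fingers":0},{"translation":[-0.12,0.07,0],"twist":[0,0,0],"fingers":0},{"translation":[-0.138,0.08,0],"twist":[0,0,0],"fingers":0},{"translation":[-0.15,0.087,0],"twist":[0,0,0],"fingers":0},{"translation":[-0.1534,0.0894,0.0],"twist":[0,0,0],"fingers":0},{"translation":[-0.1534,0.0894,0.005],"twist":[0,0,0],"fingers":0},{"translation":[-0.1534,0.0894,0.02],"twist":[0,0,0],"fingers":0},{"translation":[-0.1534,0.0894,0.04],"twist":[0,0,0],"fingers":0},{"translation":[-0.1534,0.0894,0.06],"twist":[0,0,0],"fingers":0},{"translation":[-0.1534,0.0894,0.07],"twist":[0,0,0],"fingers":0},{"translation":[-0.1534,0.0894,0.07],"twist":[0,0,0],"fingers":0},{"translation":[-0.1534,0.0894,0.07],"twist":[0,0,0],"fingers":0}]'
python3 - <<'E'
from workcell import *
import cv2,numpy as np
from h import *
c=read_camera("side");cv2.imwrite("pics/w3.png",cv2.resize(c["frame"][180:380,280:480],None,fx=3,fy=3)[:,:,::-1])
print(read_state()["tcp_pos"])
E
```

```text
clock: 29.05
tcp_pos: [0.451, 0.2101, 0.2196]
tool_rot: [-0.0, 1.0, 0.0, -0.0]
ft_force: [0.8, -0.0, -4.3]
width: 0.0384
[0.45121831 0.21013268 0.22010729]
```

View pics/w3.png

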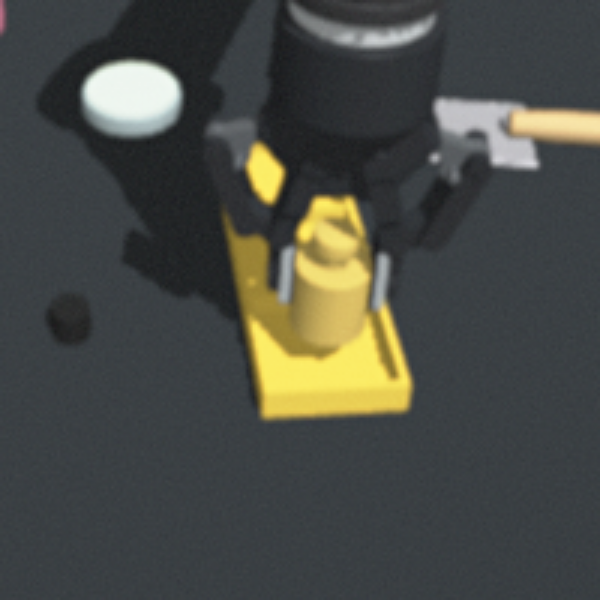

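```bash
python3 -m crank '[{"translation":[0,0,0.006],"twist":[0,0,0],"fingers":0},{"translation":[0,0,0.013],"twist":[0,0,0],"fingers":0},{"translation":[0,0,0.019],"twist":[0,0,0],"fingers":0},{"translation":[0,0,0.022],"twist":[0,0,0],"fingers":0},{"translation":[0,0,0.0235],"twist":[0,0,0],"fingers":0},{"translation":[0,0,0.0235],"twist":[0,0,0],"fingers":0}]'
```

```text
clock: 29.7
tcp_pos: [0.4506, 0.2096, 0.1959]
tool_rot: [0.0, 1.0, 0.0, -0.0]
ft_force: [-0.7, -0.2, -5.5]
width: 0.038
```

```bash
python3 -m crank '[{"translation":[0,0,0.001],"twist":[0,0,0],"fingers":0.0},{"translation":[0,0,0.001],"twist":[0,0,0],"fingers":0.0},{"translation":[0,0,0.001],"twist":[0,0,0],"fingers":0.041},{"translation":[0,0,0.001],"twist":[0,0,0],"fingers":0.045},{"translation":[0,0,0.001],"twist":[0,0,0],"fingers":0.05},{"translation":[0,0,0.0005],"twist":[0,0,0],"fingers":0.055},{"translation":[0,0,-0.003],"twist":[0,0,0],"fingers":0.06},{"translation":[0,0,-0.015],"twist":[0,0,0],"fingers":0.065},{"translation":[0,0,-0.04],"twist":[0,0,0],"fingers":0.075},{"translation":[0,0,-0.07],"twist":[0,0,0],"fingers":0.075},{"translation":[0,0,-0.1],"twist":[0,0,0],"fingers":0.075},{"translation":[0,0,-0.125],"twist":[0,0,0],"fingers":0.075},{"translation":[0,0,-0.135],"twist":[0,0,0],"fingers":0.075},{"translation":[0,0,-0.135],"twist":[0,0,0],"fingers":0.075}]'
python3 - <<'E'
from workcell import *
import cv2,numpy as np
from h import *
c=read_camera("side");cv2.imwrite("pics/w4.png",cv2.resize(c["frame"][180:380,280:480],None,fx=3,fy=3)[:,:,::-1])
c=read_camera("top");w=cloud(c)
near=np.hypot(w[...,0]-.603,w[...,1]+.2985)<.04
p=w[near&(w[...,2]>.056)];print(((p.min(0)+p.max(0))/2).round(4),len(p))
E
```

```text
clock: 31.1
tcp_pos: [0.451, 0.2099, 0.3329]
tool_rot: [-0.0, 1.0, -0.0, 0.002]
ft_force: [-0.1, -0.6, 0.4]
width: 0.0751
[ 0.6017 -0.2986  0.0619] 361
```

View pics/w4.png

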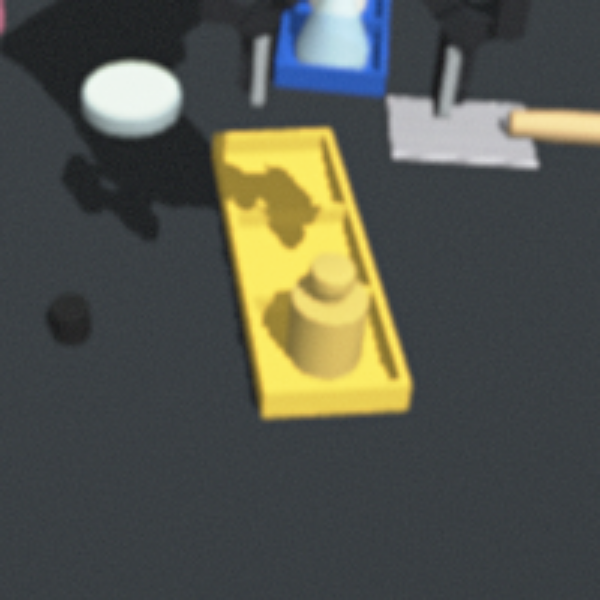

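Weight stands upright in the near yellow compartment at (330,315). Next, the red-lidded jar.

```bash
python3 -m crank '[{"translation":[0.004,0.013,0],"twist":[0,0,0],"fingers":0.075},{"translation":[0.012,0.04,0],"twist":[0,0,0],"fingers":0.075},{"translation":[0.024,0.08,0],"twist":[0,0,0],"fingers":0.075},{"translation":[0.036,0.12,0],"twist":[0,0,0],"fingers":0.075},{"translation":[0.048,0.16,0],"twist":[0,0,0],"fingers":0.075},{"translation":[0.06,0.2,0],"twist":[0,0,0],"fingers":0.075},{"translation":[0.072,0.24,0],"twist":[0,0,0],"fingers":0.075},{"translation":[0.084,0.28,0],"twist":[0,0,0],"fingers":0.075},{"translation":[0.096,0.32,0],"twist":[0,0,0],"fingers":0.075},{"translation":[0.108,0.36,0],"twist":[0,0,0],"fingers":0.075},{"translation":[0.12,0.4,0],"twist":[0,0,0],"fingers":0.075},{"translation":[0.132,0.44,0],"twist":[0,0,0],"fingers":0.075},{"translation":[0.143,0.478,0],"twist":[0,0,0],"fingers":0.075},{"translation":[0.15,0.5,0],"twist":[0,0,0],"fingers":0.075},{"translation":[0.152,0.508,0],"twist":[0,0,0],"fingers":0.075},{"translation":[0.152,0.508,0.02],"twist":[0,0,0],"fingers":0.075},{"translation":[0.152,0.508,0.045],"twist":[0,0,0],"fingers":0.075},{"translation":[0.152,0.508,0.065],"twist":[0,0,0],"fingers":0.075},{"translation":[0.152,0.508,0.07],"twist":[0,0,0],"fingers":0.075},{"translation":[0.152,0.508,0.07],"twist":[0,0,0],"fingers":0.075}]'
python3 - <<'E'
from workcell import *
import cv2,numpy as np
from h import *
c=read_camera("side");cv2.imwrite("pics/j1.png",cv2.resize(c["frame"][30:230,220:420],None,fx=3,fy=3)[:,:,::-1])
E
```

```text
clock: 33.2
tcp_pos: [0.6023, -0.297, 0.2597]
tool_rot: [-0.001, 1.0, 0.001, -0.001]
ft_force: [-0.8, 0.0, 0.7]
width: 0.0748
```

View pics/j1.png

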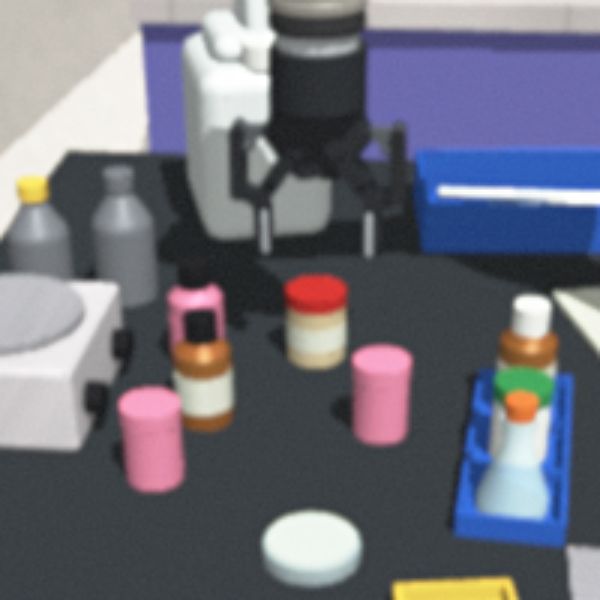

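Jar lid (316,295) lies under the pads (265 and 370), which are centred. Descend 52 mm and close.

```bash
python3 -m crank '[{"translation":[0,0.0,0.01],"twist":[0,0,0],"fingers":0.075},{"translation":[0,0,0.027],"twist":[0,0,0],"fingers":0.075},{"translation":[0,0,0.044],"twist":[0,0,0],"fingers":0.075},{"translation":[0,0,0.052],"twist":[0,0,0],"fingers":0.075},{"translation":[0,0,0.054],"twist":[0,0,0],"fingers":0.075},{"translation":[0,0,0.054],"twist":[0,0,0],"fingers":0.062},{"translation":[0,0,0.054],"twist":[0,0,0],"fingers":0.055},{"translation":[0,0,0.054],"twist":[0,0,0],"fingers":0.051},{"translation":[0,0,0.054],"twist":[0,0,0],"fingers":0.045},{"translation":[0,0,0.054],"twist":[0,0,0],"fingers":0.02},{"translation":[0,0,0.054],"twist":[0,0,0],"fingers":0.0},{"translation":[0,0,0.054],"twist":[0,0,0],"fingers":0.0},{"translation":[0,0,0.054],"twist":[0,0,0],"fingers":0.0}]'
```

```text
clock: 34.55
tcp_pos: [0.6034, -0.2985, 0.2085]
tool_rot: [0.001, 1.0, 0.0, 0.001]
ft_force: [-0.5, 0.7, 6.5]
width: 0.0487
```

```bash
python3 -m crank '[{"translation":[0,0,-0.004],"twist":[0,0,0],"fingers":0},{"translation":[0,0,-0.015],"twist":[0,0,0],"fingers":0},{"translation":[0,0,-0.035],"twist":[0,0,0],"fingers":0},{"translation":[0,0,-0.06],"twist":[0,0,0],"fingers":0},{"translation":[0,0,-0.085],"twist":[0,0,0],"fingers":0},{"translation":[0,0,-0.11],"twist":[0,0,0],"fingers":0},{"translation":[0,0,-0.125],"twist":[0,0,0],"fingers":0},{"translation":[0,0,-0.13],"twist":[0,0,0],"fingers":0},{"translation":[0,0,-0.13],"twist":[0,0,0],"fingers":0}]'
python3 - <<'E'
from workcell import *
import cv2,numpy as np
from h import *
c=read_camera("side");cv2.imwrite("pics/j2.png",cv2.resize(c["frame"][0:200,220:420],None,fx=3,fy=3)[:,:,::-1])
E
```

```text
clock: 35.45
tcp_pos: [0.6026, -0.2984, 0.3374]
tool_rot: [0.0, 1.0, 0.0, 0.0]
ft_force: [-0.6, 0.2, -1.6]
width: 0.0489
```

View pics/j2.png

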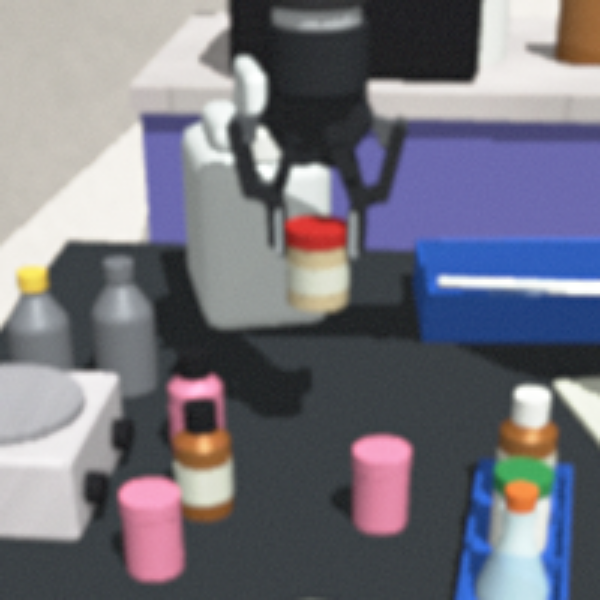

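Jar held upright at (317,265). Carry to yellow −70.

```bash
python3 -m crank '[{"translation":[-0.003,-0.009,0],"twist":[0,0,0],"fingers":0},{"translation":[-0.01,-0.028,0],"twist":[0,0,0],"fingers":0},{"translation":[-0.02,-0.058,0],"twist":[0,0,0],"fingers":0},{"translation":[-0.03,-0.087,0],"twist":[0,0,0],"fingers":0},{"translation":[-0.04,-0.116,0],"twist":[0,0,0],"fingers":0},{"translation":[-0.05,-0.145,0],"twist":[0,0,0],"fingers":0},{"translation":[-0.06,-0.174,0],"twist":[0,0,0],"fingers":0},{"translation":[-0.07,-0.203,0],"twist":[0,0,0],"fingers":0},{"translation":[-0.08,-0.232,0],"twist":[0,0,0],"fingers":0},{"translation":[-0.09,-0.262,0],"twist":[0,0,0],"fingers":0},{"translation":[-0.1,-0.291,0],"twist":[0,0,0],"fingers":0},{"translation":[-0.11,-0.32,0],"twist":[0,0,0],"fingers":0},{"translation":[-0.119,-0.346,0],"twist":[0,0,0],"fingers":0},{"translation":[-0.125,-0.363,0],"twist":[0,0,0],"fingers":0},{"translation":[-0.1274,-0.3702,0.005],"twist":[0,0,0],"fingers":0},{"translation":[-0.1274,-0.3702,0.03],"twist":[0,0,0],"fingers":0},{"translation":[-0.1274,-0.3702,0.06],"twist":[0,0,0],"fingers":0},{"translation":[-0.1274,-0.3702,0.085],"twist":[0,0,0],"fingers":0},{"translation":[-0.1274,-0.3702,0.1],"twist":[0,0,0],"fingers":0},{"translation":[-0.1274,-0.3702,0.1],"twist":[0,0,0],"fingers":0}]'
python3 - <<'E'
from workcell import *
import cv2,numpy as np
from h import *
c=read_camera("side");cv2.imwrite("pics/j3.png",cv2.resize(c["frame"][150:350,280:480],None,fx=3,fy=3)[:,:,::-1])
print(read_state()["tcp_pos"])
E
```

```text
clock: 37.5
tcp_pos: [0.4736, 0.0708, 0.2343]
tool_rot: [0.0, 1.0, -0.0, -0.003]
ft_force: [-0.0, -0.5, -0.8]
width: 0.0489
[0.47446572 0.07120082 0.23573759]
```

View pics/j3.png

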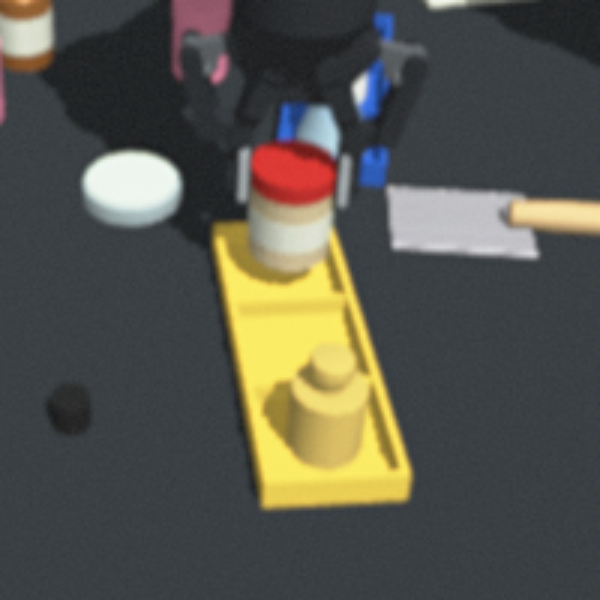

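```bash
python3 -m crank '[{"translation":[0,0,0.005],"twist":[0,0,0],"fingers":0},{"translation":[0,0,0.012],"twist":[0,0,0],"fingers":0},{"translation":[0,0,0.018],"twist":[0,0,0],"fingers":0},{"translation":[0,0,0.022],"twist":[0,0,0],"fingers":0},{"translation":[0,0,0.024],"twist":[0,0,0],"fingers":0},{"translation":[0,0,0.024],"twist":[0,0,0],"fingers":0}]'
```

```text
clock: 38.15
tcp_pos: [0.4752, 0.0718, 0.2129]
tool_rot: [0.0, 1.0, 0.0, -0.0]
ft_force: [-0.7, -0.1, -0.2]
width: 0.0492
```

```bash
python3 -m crank '[{"translation":[0,0,0.0006],"twist":[0,0,0],"fingers":0.0},{"translation":[0,0,0.0006],"twist":[0,0,0],"fingers":0.051},{"translation":[0,0,0.0006],"twist":[0,0,0],"fingers":0.055},{"translation":[0,0,0.0006],"twist":[0,0,0],"fingers":0.06},{"translation":[0,0,0.0006],"twist":[0,0,0],"fingers":0.066},{"translation":[0,0,0.0],"twist":[0,0,0],"fingers":0.072},{"translation":[0,0,-0.005],"twist":[0,0,0],"fingers":0.075},{"translation":[0,0,-0.02],"twist":[0,0,0],"fingers":0.075},{"translation":[0,0,-0.045],"twist":[0,0,0],"fingers":0.075},{"translation":[0,0,-0.075],"twist":[0,0,0],"fingers":0.075},{"translation":[0,0,-0.105],"twist":[0,0,0],"fingers":0.075},{"translation":[0,0,-0.135],"twist":[0,0,0],"fingers":0.075},{"translation":[0,0,-0.16],"twist":[0,0,0],"fingers":0.075},{"translation":[0,0,-0.17],"twist":[0,0,0],"fingers":0.075},{"translation":[0,0,-0.17],"twist":[0,0,0],"fingers":0.075}]'
python3 - <<'E'
from workcell import *
c=0
E
python3 -m crank '[{"translation":[0.01,-0.005,0],"twist":[0,0,0],"fingers":0.075},{"translation":[0.04,-0.02,0],"twist":[0,0,0],"fingers":0.075},{"translation":[0.07,-0.05,0],"twist":[0,0,0],"fingers":0.075},{"translation":[0.09,-0.085,0],"twist":[0,0,0],"fingers":0.075},{"translation":[0.11,-0.12,0],"twist":[0,0,0],"fingers":0.075},{"translation":[0.13,-0.155,0],"twist":[0,0,0],"fingers":0.075},{"translation":[0.15,-0.19,0],"twist":[0,0,0],"fingers":0.075},{"translation":[0.17,-0.225,0],"twist":[0,0,0],"fingers":0.075},{"translation":[0.18,-0.245,0],"twist":[0,0,0],"fingers":0.075},{"translation":[0.18,-0.25,0],"twist":[0,0,0],"fingers":0.075},{"translation":[0.18,-0.25,0],"twist":[0,0,0],"fingers":0.075}]'
python3 - <<'E'
from workcell import *
import cv2,numpy as np
from h import *
s=read_camera("side");cv2.imwrite("pics/e1.png",cv2.resize(s["frame"][80:360,170:450],None,fx=2.1,fy=2.1)[:,:,::-1])
c=read_camera("top");cv2.imwrite("pics/e2.png",cv2.resize(c["frame"][130:300,180:470],None,fx=2.75,fy=2.75)[:,:,::-1])
w=cloud(c)
for n,x,y,z in [("flask",.441,-.076,.09),("aw",.431,-.216,.094),("green",.436,-.146,.066),("weight",.4506,.2096,.066),("jar",.4752,.0718,.066),("ab",.679,-.184,.09),("blue",.681,.183,.062)]:
    near=np.hypot(w[...,0]-x,w[...,1]-y)<.035
    p=w[near&(w[...,2]>z-.006)];print(n,((p.min(0)+p.max(0))/2).round(4)[:2],"want",x,y,"topz",np.median(p[:,2]).round(4),"want",z)
E
```

```text
clock: 39.65
tcp_pos: [0.4756, 0.072, 0.3845]
tool_rot: [0.0, 1.0, 0.0, 0.002]
ft_force: [-0.4, -0.5, -0.2]
width: 0.0748
clock: 40.75
tcp_pos: [0.6547, 0.3231, 0.3806]
tool_rot: [0.001, 1.0, 0.001, -0.002]
ft_force: [-0.1, 0.2, 0.0]
width: 0.0745
flask [ 0.4411 -0.0748] want 0.441 -0.076 topz 0.0898 want 0.09
aw [ 0.4304 -0.2167] want 0.431 -0.216 topz 0.0933 want 0.094
green [ 0.4357 -0.1455] want 0.436 -0.146 topz 0.0659 want 0.066
weight [0.4646 0.1936] want 0.4506 0.2096 topz 0.6313 want 0.066
jar [0.4695 0.0771] want 0.4752 0.0718 topz 0.6412 want 0.066
ab [ 0.6785 -0.1843] want 0.679 -0.184 topz 0.0898 want 0.09
blue [0.6806 0.1828] want 0.681 0.183 topz 0.0616 want 0.062
```

View pics/e1.png

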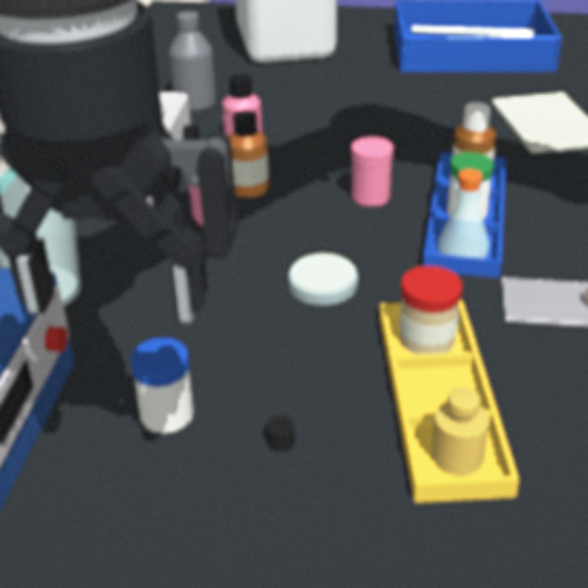

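View pics/e2.png

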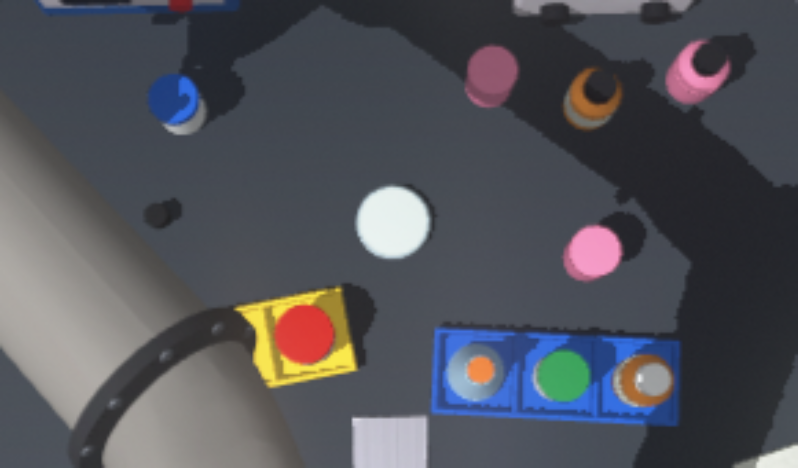

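All five stand upright and the distractors haven't moved. The arm hides the weight in the top view, so I'll check the yellow tray with the side camera and then hand in.

Run:
```python
from workcell import *
import numpy as np
from h import *
w=cloud(read_camera("side"))
for n,x,y,z in [("weight",.4506,.2096,.066),("jar",.4752,.0718,.066)]:
    near=np.hypot(w[...,0]-x,w[...,1]-y)<.035
    p=w[near&(w[...,2]>z-.006)&(w[...,2]<.15)];print(n,((p.min(0)+p.max(0))/2).round(4)[:2],"want",x,y,np.median(p[:,2]).round(4))
print(close_job())
```

```text
weight [0.4501 0.2103] want 0.4506 0.2096 0.0661
jar [0.4751 0.0717] want 0.4752 0.0718 0.0665
the job is handed in; nothing more can be done
None
```

Both kits are made up, and I handed the job in at about 41 s of the 112 s allowed. I placed the pieces in the order you listed them:
- **Blue tray:** flask at +70, white-capped amber bottle at −70, green-lidded pot in the middle.
- **Yellow tray:** brass weight at +70, red-lidded jar at −70.

**Final positions:** All five pieces measured within about 1.5 mm of their compartment centres. Their tops were within about 1 mm of the height expected for standing on the tray floor. The black-capped bottle and the blue-lidded pot measured where they started, and the pink look-alikes look untouched.

**Check that failed:** The last top view could not confirm the yellow tray, because the arm hid the weight and crowded the jar, so its readings there were of the arm. The side camera confirmed both pieces instead.

**Forces:** The highest wrist force I read was about 8 N, when setting down the green-lidded pot. These readings were taken at the end of each move.

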